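# Mount a thread spool on the spool holder's spindle

### The arm

A 6-joint arm with a two-finger parallel gripper is mounted at the origin on the work surface. World frame = base frame: x ahead of the robot, y to its left, z up, the work surface at z = 0. Lengths are in m, angles in rad, forces in N, time in s.
With the tool pointing down it reaches from about 0.35 to 0.95 m from the base axis. Payload 17.4 kg.
Tool frame: the origin (TCP) lies where the fingers leave the gripper's body, on its centre line; the fingertips stand 84 mm ahead of it and the grasp point (between the pads) lies 65 mm ahead of it; z points along the fingers, y is the direction in which the jaws open and shut (so a half turn about z gives the same grasp; the last joint's range is limited). The gripper opens to 93 mm and grips with 3 to 60 N. Pads are 15 mm wide; open, the fingers measure 128 mm over their backs; the gripper's body (75 mm by 188 mm) begins 65 mm behind the grasp point.
Start: joints at [1.069, 0.116, 1.442, -0, 1.584, -0.038], TCP at [0.302, 0.604, 0.303] pointing down, gripper open.
Joint ranges: [-2.83, 2.83], [-0.83, 2.19], [0.07, 2.5], [-1.14, 4.28], [0.01, 3], [-2.97, 2.97]. Speed limits (rad/s): [1.89, 1.89, 2.22, 3.14, 3.14, 3.14].

### API

Orientations are given as a unit quaternion [x, y, z, w].
In Python, from bench import ctrl gives the robot as it stands. The module is installed in compiled form; this text tells all that it offers. Calls block until the motion is done:
- ctrl.movep(position, orientation): joint-space move of the TCP to a pose.
- ctrl.move_linear(position, orientation=None, speed=0.15, threshold=None): straight line of the TCP; orientation=None keeps the orientation; speed is the mean speed in m/s. With threshold (N) it stops when the force on the tool has changed by that much, and returns True; else False.
- ctrl.goto_joints(angles): joint-space move.
- ctrl.set_gripper(opening, newtons=None): finger opening in m; newtons is the grip in N (None keeps the last); returns when the fingers have stopped.
- ctrl.pause(seconds).
- ctrl.ik(position, orientation): joint angles nearest the present ones, or None.
- ctrl.grab_frame(name): name is "side" or "top" or "wrist"; returns (picture, depth): 384x512x3 uint8, red, green, blue; 384x512 float32, m along the optical axis (not along the pixel's ray), 0 where there is no reading.
- ctrl.camera_params(name): a dict with "K" (3x3 intrinsics, pixels), "camera_from_world" (4x4, takes a point from world to camera coordinates). Camera axes: x right, y down, z forward; pixel columns grow to the right and rows downward; lengths in m; the calibration is good to about 2 mm. The wrist camera is an equidistant fisheye: a pixel r from the principal point sees the ray r / f radians off the axis. A picture is of the moment at which its call begins: read the wrist's pose just before it. camera_params takes no time and is no camera call; for the wrist camera it gives the pose at the moment of the call.
A pose or a line that the arm cannot do raises ctrl.MotionError and nothing moves.
- ctrl.finish_job(): hands the job in, once; it reports no verdict.
Readings, each from a call of its own:
- ctrl.get_t(): time.
- ctrl.get_joint_pos(): joint angles.
- ctrl.get_qd(): joint speeds.
- ctrl.get_joint_torque(): joint torques, N m.
- ctrl.get_eef_pos(): TCP position.
- ctrl.get_tool_rot(): TCP orientation.
- ctrl.get_force(): force on the tool from outside, world axes, zero at the start.
- ctrl.get_moment(): the same for the moment, N m.
- ctrl.get_opening(): finger opening in m.
Only numpy, scipy, OpenCV 4.12 (cv2) and the standard library are available. Lean on these libraries where they do the work, as an engineer would, in place of code of your own. Each camera call takes 0.05 s, during which the arm holds its last target. There are 200 camera calls.

### The job

The spool holder's spindle is sticking into its empty cradle: draw the spindle fully back, lay the middle-sized of the three thread spools lying loose on the table in the cradle between the two metal cheeks, then push the spindle fully home, so that it passes through the spool and the far cheek and its knob meets the bush. Leave the other spools and everything else on the table where they lie.

Things in the scene. Friction and masses are not known exactly. Their poses are not given: they have to be found in the camera images.
- holder: Spool holder, fixed; position and yaw vary. Origin: underside, straight under the middle of the cradle; z up; y along the spindle, +y the way it goes in. Wooden base 90 (x) by 160 (y -110 to 50) by 8 mm. Two upright aluminium cheeks, 50 mm wide (x), 8 mm thick, tops at z = 68 mm, at y -41 to -33 and 33 to 41 mm; gap 66 mm.
- cradle (a point): Middle of the cradle, on the spindle's axis, 50 mm above the table; axes as the holder. Two wooden 90 degree V saddles, 56 mm wide (x), tops at z = 42 mm, stand at y -33 to -17 and 17 to 33 mm, fingers fit between them. A medium spool lying in them along y has its centre here, with 5 mm of play each way along y.
- bush (a point): Outer end of the brass bush through which the spindle slides, on the spindle's axis, at holder y = -61 mm, 50 mm above the table. The bush is 18 mm across and stands 20 mm out of the -y cheek.
- spindle (a joint): How far the spindle is in, m: 0 = fully back (stop; tip 4 mm inside the -y cheek, cradle free), 0.086 = home (stop; knob on the bush, tip 8 mm past the far cheek). Starts 0.03 to 0.05. Slides along holder y with 1.5 N friction and a little damping, stays where left. Level steel rod 8 mm thick, 110 mm from knob to tip, the last 10 mm tapered.
- knob (a point): Centre of the spindle's dark wooden knob, a disc 30 mm across and 12 mm thick (along the spindle), at the -y end of the spindle, 50 mm above the table, at holder y = -153 mm + joint value. Between bush and knob the bare rod is open all round: the knob can be hooked from behind, or pushed on its outer face.
- spool: The medium thread spool, the one to mount, lying loose on its side on the table. Origin at its centre, x along its axis (both ends alike). 56 mm long; two white flanges 44 mm across and 4 mm thick; between them the olive thread 34 mm across over 48 mm; bore 12 mm right through. About 60 g. It may lie in any of the three spools' places.
- big_spool: Large spool like it, 76 mm long, flanges 58 mm across; origin at its centre, x along its axis, lying on its side. Leave alone.
- small_spool: Small spool like it, 38 mm long, flanges 32 mm across; origin at its centre, x along its axis, lying on its side. Leave alone.
- tape_case: Round brown leather tape-measure case, 68 mm across, 26 mm high; origin under its centre. Leave alone.
- shears: Shears lying flat, about 240 mm long, 120 mm over the black handle loops, 16 mm high; origin near the pivot, blades to its +x (120 mm), handles to its -x. Leave alone.
- ripper: Seam ripper, 115 mm long, 11 mm wide, 9 mm high; origin at mid-length on its underside, x to its point. Leave alone.
- thimble: Steel thimble, 20 mm across, 24 mm high, upright; origin under its centre. Leave alone.
- pin_jar: Glass pin jar with a steel cap, 50 mm across, 75 mm high, heavy and fixed to the table between robot and holder; origin under its centre. Keep clear of it.
- coat_button: Dark coat button, 24 mm across, 5 mm thick, flat on the table among the spools; origin under its centre. Leave alone.
- tape_maker: Small steel bias-tape maker, 55 by 26 mm, 17 mm high; origin under its centre. Leave alone.
Mind the look-alikes: they are no part of the job. What is shaped like the spool but yellow is not meant.

How it is judged:
On the way, in this order (a step that is already met when the one before it is completed fails the run):
1. the spindle is drawn back, clear of the cradle (joint below 0.012) (value of joint spindle below 0.012 m), for 0.2 s.
2. the medium spool lies in the cradle, let go, with the spindle still back (distance between spool and cradle below 0.009 m and x of spool in the frame of cradle between -0.004 and 0.004 m and z of spool in the frame of cradle between -0.004 and 0.004 m and angle between the x axis of spool and the y axis of holder, either way round below 0.12 rad and value of joint spindle below 0.02 m and contact force between the fingers and spool below 0.05 N), for 0.2 s.
3. the spindle is pushed home through the spool (distance between spool and cradle below 0.009 m and x of spool in the frame of cradle between -0.004 and 0.004 m and z of spool in the frame of cradle between -0.004 and 0.004 m and angle between the x axis of spool and the y axis of holder, either way round below 0.12 rad and value of joint spindle above 0.081 m), for 0.2 s.
At the end, for the whole second after the job is handed in: Medium spool at rest in the cradle (centre within 9 mm of its middle, 4 mm of the spindle axis sideways and in height, axes within 0.12 rad), the spindle through it to within 5 mm of its inner stop; every other loose thing within 30 mm of where it lay (all of step 3 and linear speed of spool below 0.02 m/s and distance of each of big_spool, small_spool, tape_case, shears, ripper, thimble, coat_button, tape_maker from where it was at the start of the episode below 0.03 m); the robot touches nothing.
It fails at once if another spool or other loose thing on the table is moved more than 30 mm (distance of any of big_spool, small_spool, tape_case, shears, ripper, thimble, coat_button, tape_maker from where it was at the start of the episode above 0.03 m).
It also fails if it takes over 58 s, if anything falls off the work surface, if the arm or the gripper's body presses on something with over 40 N, if the wrist force passes 120 N, or if a joint passes its speed limit or range.

## Working session

There is one attempt and no reset: what is moved stays moved. The work goes in short steps, each a Python script; the robot and the scene stay as the last script left them, time stands still between calls to the robot, and variables do not carry over. Pictures are saved under pics/ and viewed, about 8 in all and at most 12, crops included, and the job is handed in when it is done.

```bash
mkdir -p pics; ls
python3 - <<'E'
from bench import ctrl
import cv2,numpy as np
for n in("top","side"):
    p,d=ctrl.grab_frame(n); cv2.imwrite(f"pics/{n}0.png",p[:,:,::-1]); np.savez(f"{n}0.npz",p=p,d=d)
    c=ctrl.camera_params(n); print(n,c["K"].tolist(),np.round(c["camera_from_world"],3).tolist(),d.min(),d.max())
print(ctrl.get_t(),ctrl.get_tool_rot(),ctrl.get_opening())
E
python3 -c "
import cv2
cv2.imwrite('pics/top0b.png',cv2.resize(cv2.imread('pics/top0.png'),(800,600),interpolation=2))"
```

```text
pics
top [[419.515453535472, 0.0, 258.2924668302625], [0.0, 419.515453535472, 187.10262710313134], [0.0, 0.0, 1.0]] [[-0.108, -0.994, 0.0, 0.037], [-0.971, 0.105, -0.212, 0.558], [0.211, -0.023, -0.977, 1.011], [0.0, 0.0, 0.0, 1.0]] 0.0 2.0749009
side [[348.7230426896926, 0.0, 259.4974254531984], [0.0, 348.7230426896926, 193.1442874894014], [0.0, 0.0, 1.0]] [[0.976, -0.219, 0.002, -0.579], [-0.117, -0.531, -0.839, 0.1], [0.185, 0.819, -0.543, 0.996], [0.0, 0.0, 0.0, 1.0]] 0.0 3.1481304
0.1 [ 2.29820697e-01  9.73232846e-01 -5.07376515e-04 -1.34310827e-04] 0.09289657960810047
```

View pics/top0b.png

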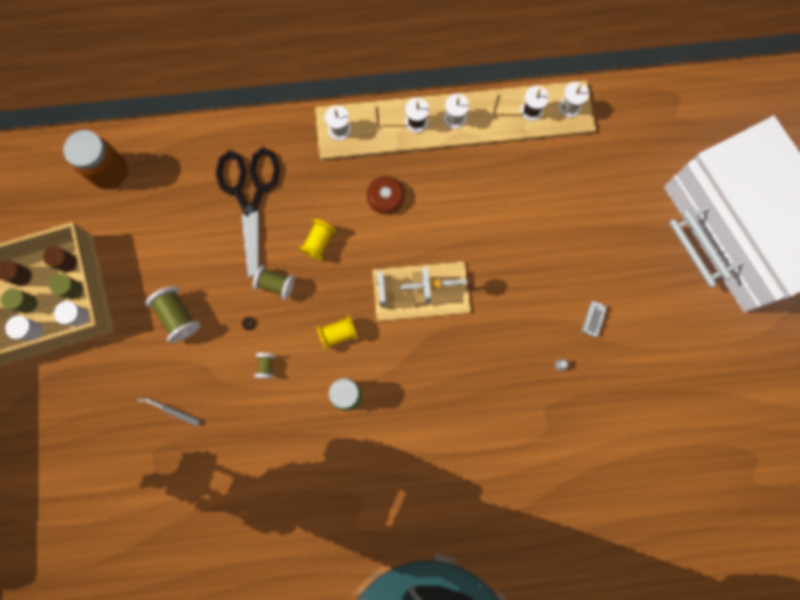

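View pics/side0.png

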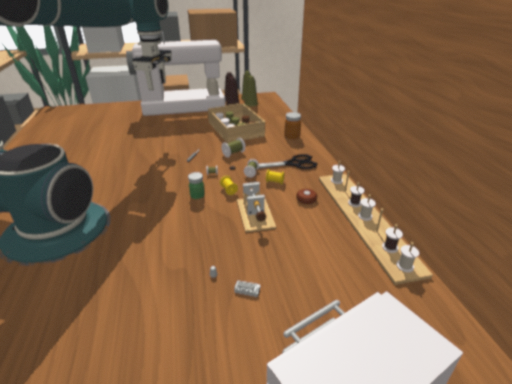

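The top view (800x600 px) shows the medium spool at about (273,282), with the shears' blade tip just beside it at (254,274). The big spool is at (172,313), the small one at (264,365) and the pin jar at (345,393). The holder base is at about (421,291), with the knob to the right, so the spindle goes in towards the left of the picture (world +y). Next I'll localise these roughly and look from the wrist camera.

```bash
cat > h.py <<'E'
from bench import ctrl
import cv2,numpy as np
from scipy.spatial.transform import Rotation as R
def ray(n,uv,C=None):
    c=C or ctrl.camera_params(n);K=c["K"];T=c["camera_from_world"];x=(uv[0]-K[0][2])/K[0][0];y=(uv[1]-K[1][2])/K[1][1]
    if n=="wrist":
        r=np.hypot(x,y); s=np.sin(r)/max(r,1e-9); v=np.array([x*s,y*s,np.cos(r)])
    else: v=np.array([x,y,1.])
    T=np.asarray(T);return -T[:3,:3].T@T[:3,3],T[:3,:3].T@v
def onz(n,uv,z,C=None):
    o,v=ray(n,uv,C); return o+v*(z-o[2])/v[2]
def proj(p,C):  # wrist fisheye
    q=(np.asarray(C["camera_from_world"])@np.r_[p,1])[:3]; r=np.hypot(*q[:2]); t=np.arctan2(r,q[2])
    K=C["K"];return np.array([K[0][2]+K[0][0]*t*q[0]/r,K[1][2]+K[1][1]*t*q[1]/r])
def down(yaw): # tool down, jaw (tool y) at world angle yaw
    y=np.array([np.cos(yaw),np.sin(yaw),0]);z=np.array([0,0,-1.]);x=np.cross(y,z)
    return R.from_matrix(np.c_[x,y,z]).as_quat()
E
python3 - <<'E'
from h import *
for nm,u,z in [("holder c",[(375,269),(465,263),(470,312),(378,319)],.008),("med",[(273,282)],.022),("medends",[(259,277),(287,288)],.022),("big",[(172,313)],.029),("small",[(264,365)],.016),("jar",[(345,393)],.075),("knob?",[(463,283)],.05),("yel",[(338,333),(319,240)],.02),("tapecase",[(385,195)],.02),("button",[(249,323)],.005),("sheartip",[(254,274)],.005)]:
    print(nm,[np.round(onz("top",np.array(a)*.64,z),3).tolist() for a in u])
print(ctrl.get_eef_pos()); c=ctrl.camera_params("wrist");print(c["K"])
T=np.asarray(c["camera_from_world"]);Rt=R.from_quat(ctrl.get_tool_rot()).as_matrix();print("cam in tool",Rt.T@(-T[:3,:3].T@T[:3,3]-ctrl.get_eef_pos()),"\n",(Rt.T@T[:3,:3].T).round(3))
E
```

```text
holder c [[0.617, 0.02, 0.008], [0.61, -0.136, 0.008], [0.524, -0.134, 0.008], [0.529, 0.023, 0.008]]
med [[0.609, 0.194, 0.022]]
medends [[0.62, 0.217, 0.022], [0.596, 0.171, 0.022]]
big [[0.572, 0.364, 0.029]]
small [[0.471, 0.219, 0.016]]
jar [[0.406, 0.085, 0.075]]
knob? [[0.566, -0.123, 0.05]]
yel [[0.51, 0.092, 0.02], [0.675, 0.111, 0.02]]
tapecase [[0.745, -0.011, 0.02]]
button [[0.546, 0.242, 0.005]]
sheartip [[0.631, 0.229, 0.005]]
[0.30192366 0.60359014 0.30209167]
[[297.31863964   0.         260.64866143]
 [  0.         297.31863964 193.19488542]
 [  0.           0.           1.        ]]
cam in tool [ 0.07495033  0.00023374 -0.08267053] 
 [[-0.001 -0.962 -0.272]
 [ 1.    -0.001 -0.   ]
 [ 0.    -0.272  0.962]]
```

Run:
```python
from h import *
import pickle
def snap(n):
    C=ctrl.camera_params("wrist");p,d=ctrl.grab_frame("wrist");pickle.dump((C,p,d),open(n+".pkl","wb"));return cv2.resize(p[:,:,::-1],(800,600),interpolation=cv2.INTER_CUBIC)
ctrl.movep([.60,.19,.26],down(-.477));ctrl.pause(.2)
print(ctrl.get_joint_pos());cv2.imwrite("pics/w1.png",snap("w1"))
ctrl.movep([.57,-.07,.26],down(-.04));ctrl.pause(.2)
print(ctrl.get_joint_pos());cv2.imwrite("pics/w2.png",snap("w2"));print(ctrl.get_t(),ctrl.get_force())
```

```text
[2.67212882e-01 3.18664463e-02 1.59952242e+00 6.31136330e-05
 1.51021071e+00 7.42996666e-01]
[-1.64957011e-01 -8.84859500e-02  1.71748444e+00  7.06854579e-05
  1.51274406e+00 -1.25973708e-01]
3.4833 [ 0.19604647 -0.0139899   0.56968001]
```

View pics/w1.png

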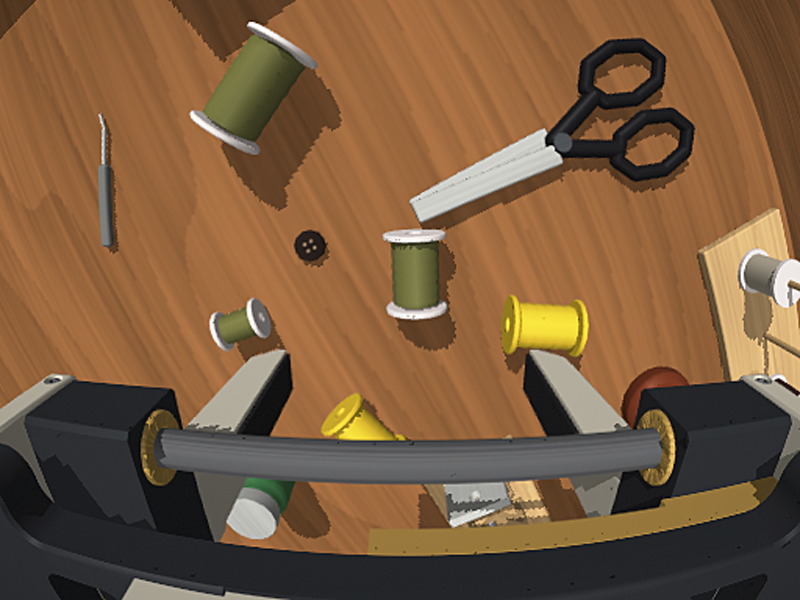

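View pics/w2.png

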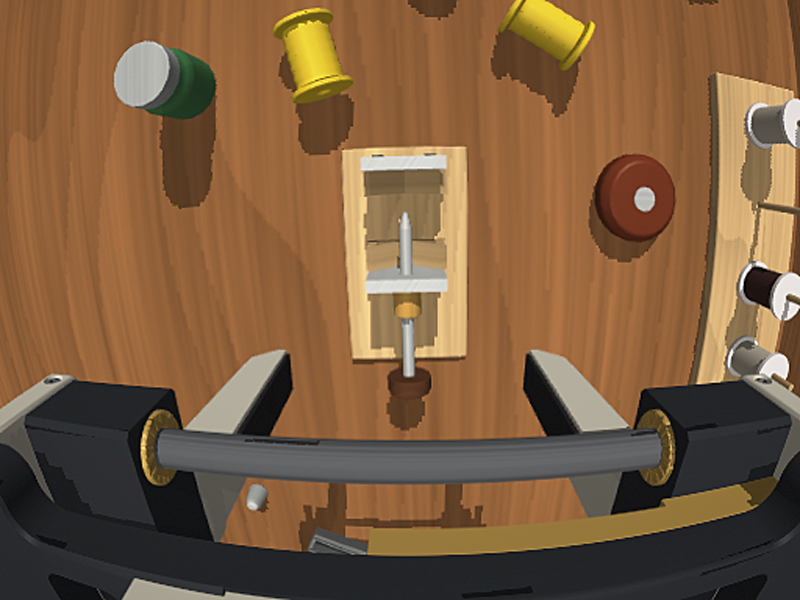

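The first wrist view shows the medium spool at (415,275), clear of the shears' blade tip at (415,215). The second shows the holder, with its base corners at about (342,149), (466,147), (466,357) and (352,359), the spindle tip at (405,214) and the knob at (409,383). I'll use depth plus colour masks to get metric poses.

```bash
cat >> h.py <<'E'
def cloud(C,d):
    K=C["K"];T=np.asarray(C["camera_from_world"]);v,u=np.mgrid[:384,:512];x=(u-K[0][2])/K[0][0];y=(v-K[1][2])/K[1][1];r=np.hypot(x,y)+1e-9
    s=np.tan(np.minimum(r,1.4))/r;q=np.stack([x*s*d,y*s*d,d],-1);return (q-T[:3,3])@T[:3,:3]
def rect(P):
    c,(w,h),a=cv2.minAreaRect((P[:,:2]*1000).astype(np.float32).reshape(-1,1,2));return np.round(c,1),(round(w,1),round(h,1)),round(a,2)
E
python3 - <<'E'
from h import *
import pickle
C,p,d=pickle.load(open("w2.pkl","rb"));W=cloud(C,d);hsv=cv2.cvtColor(p,cv2.COLOR_RGB2HSV)
x,y,z=W[...,0],W[...,1],W[...,2];ok=(d>0)&(abs(x-.57)<.07)&(y>-.2)&(y<.06)
print("table z",np.median(z[(d>0)&(abs(x-.48)<.02)&(abs(y+.05)<.05)]))
m=ok&(abs(z-.068)<.004);print("cheek pts",m.sum())
n,l=cv2.connectedComponents(m.astype(np.uint8))
for i in range(1,n):
    if (l==i).sum()>15: print((l==i).sum(),rect(W[l==i]),W[l==i].mean(0).round(4))
m=ok&(abs(z-.008)<.003);print("base",m.sum(),rect(W[m]),W[m].mean(0))
# rod/knob by depth
m=ok&(z>.03)&(z<.0665)&(y<-.09);print("knob",m.sum(),W[m].min(0),W[m].max(0))
m=ok&(abs(z-.053)<.004)&(y>-.12)&(y<.03)&(abs(x-.57)<.012)
for a in np.arange(-.12,.02,.01):
    k=m&(abs(y-a)<.005)
    if k.sum()>3: print("rod",a.round(3),k.sum(),W[k].mean(0).round(4),np.ptp(x[k]).round(4))
C,p,d=pickle.load(open("w1.pkl","rb"));W=cloud(C,d);hsv=cv2.cvtColor(p,cv2.COLOR_RGB2HSV);x,y,z=W[...,0],W[...,1],W[...,2]
m=(d>0)&(np.hypot(x-.609,y-.194)<.045)&(z>.008)&(z<.06);print("spool",m.sum(),rect(W[m]),z[m].max())
g=m&(hsv[...,0]>22)&(hsv[...,0]<50)&(hsv[...,1]>90);print("thread",g.sum(),rect(W[g]),W[g].mean(0))
f=m&(hsv[...,1]<70)&(z>.012);
n,l,st,ce=cv2.connectedComponentsWithStats(f.astype(np.uint8))
for i in range(1,n):
    if st[i,4]>20: print("flange",st[i,4],W[l==i].mean(0),W[l==i].max(0),W[l==i].min(0))
E
```

```text
table z 0.0017872730883688338
cheek pts 1067
470 (array([570.7,  13.6]), (8.0, 49.2), 88.93) [0.5709 0.0137 0.0687]
489 (array([570.3, -60.7]), (8.4, 49.7), 89.31) [ 0.5704 -0.0603  0.0685]
105 (array([ 569. , -132.7]), (11.8, 13.5), 88.49) [ 0.5689 -0.1328  0.0652]
base 6784 (array([570.2, -53.3]), (160.2, 90.7), 89.1) [ 0.57052225 -0.05499899  0.00871266]
knob 710 [ 0.55435822 -0.139656    0.03722109] [ 0.58378133 -0.09001958  0.06647557]
rod -0.12 31 [ 0.5692 -0.1175  0.0538] 0.0065
rod -0.11 61 [ 0.5694 -0.1099  0.0542] 0.0073
rod -0.1 75 [ 0.5693 -0.0999  0.054 ] 0.0076
rod -0.09 65 [ 0.5697 -0.0904  0.054 ] 0.0075
rod -0.08 44 [ 0.5698 -0.0797  0.0551] 0.0174
rod -0.07 34 [ 0.5707 -0.072   0.0554] 0.0163
rod -0.06 43 [ 0.5693 -0.0564  0.0536] 0.023
rod -0.05 81 [ 0.5703 -0.0499  0.054 ] 0.0073
rod -0.04 82 [ 0.5707 -0.0398  0.0539] 0.0079
rod -0.03 84 [ 0.5705 -0.0301  0.0536] 0.0081
rod -0.02 46 [ 0.5707 -0.0213  0.0525] 0.0059
spool 1923 (array([612. , 201.7]), (72.7, 43.1), 64.23) 0.04609211885089589
thread 1197 (array([608.4, 195. ]), (44.9, 31.8), 63.5) [0.60885186 0.1955433  0.0361222 ]
flange 89 [0.63341767 0.22708418 0.01361145] [0.64336786 0.23462055 0.01552454] [0.62716406 0.22259902 0.01218135]
flange 290 [0.619748   0.21902956 0.03392856] [0.63920647 0.22884971 0.0456049 ] [0.60025094 0.20869045 0.01223103]
flange 282 [0.59744204 0.17222619 0.03598034] [0.61690997 0.18224056 0.04609212] [0.57777222 0.16172492 0.01251845]
```

Measured values all fit the given sizes:
- **Holder:** cheek tops 8x49 mm and base 160x91 mm. Origin (0.5705, -0.0235), y axis tilted 0.015 rad, joint about 0.044.
- **Spool:** centre (0.6085, 0.1955), axis at 64°.

Next I'll hook the knob from behind and draw the spindle back.

```bash
cat >> h.py <<'E'
O=np.array([.5705,-.0235]);YD=np.array([.015,1]);XD=np.array([1,-.015]);Q=down(-.015)
def H(x,y,z): # grasp point at holder coords -> TCP
    return [*(O+XD*x+YD*y),z+.065]
E
python3 - <<'E'
from h import *
ctrl.set_gripper(.016,20)
ctrl.movep(H(0,-.082,.15),Q)
print(ctrl.move_linear(H(0,-.082,.05),speed=.08,threshold=8),ctrl.get_eef_pos(),ctrl.get_opening())
print(ctrl.move_linear(H(0,-.165,.05),speed=.04,threshold=7),np.subtract(ctrl.get_eef_pos()[:2],O),ctrl.get_force())
ctrl.pause(.3);print(ctrl.get_force())
e=ctrl.get_eef_pos();ctrl.move_linear([e[0],e[1]+.008,e[2]],speed=.05);print(ctrl.get_force())
ctrl.move_linear([e[0],e[1]+.008,.24],speed=.2)
import pickle
C=ctrl.camera_params("wrist");p,d=ctrl.grab_frame("wrist");W=cloud(C,d);x,y,z=W[...,0],W[...,1],W[...,2]
m=(d>0)&(abs(x-.569)<.02)&(abs(z-.064)<.004)&(y<-.1)&(y>-.22);print("knob",m.sum(),W[m].mean(0));print(ctrl.get_t())
m=(d>0)&(abs(x-.5705)<.008)&(abs(z-.052)<.006)&(y<.005)&(y>-.05);print("rod in cradle",m.sum())
cv2.imwrite("pics/w3.png",p[:,:,::-1])
E
```

```text
False [ 0.56950568 -0.10552967  0.11558749] 0.015825697723519244
True [-0.00204902 -0.13797896] [0.08124167 6.06896709 4.98037656]
[1.61647283 4.19569997 2.25832555]
[-0.32258082  0.26360929  0.32284349]
knob 311 [ 0.56828756 -0.17580556  0.06376583]
9.275
rod in cradle 0
```

View pics/w3.png

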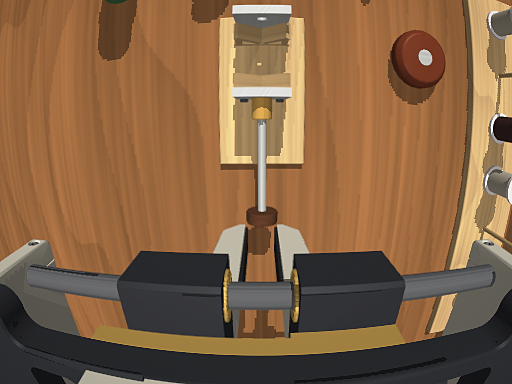

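The spindle is back: the knob is at holder y of about -152 mm (joint about 0.001) and no rod is left in the cradle. In the picture the knob is at (262,214) and the cradle is empty. Now I'll pick up the spool.

Run:
```python
from h import *
q=down(-.450);s=[.6085,.1955]
e=ctrl.get_eef_pos();ctrl.set_gripper(.062,15)
ctrl.movep([*s,.22],q)
print(ctrl.move_linear([*s,.025+.065],speed=.1,threshold=8),ctrl.get_eef_pos())
ctrl.set_gripper(.02,15);print("open",ctrl.get_opening(),ctrl.get_force())
ctrl.move_linear([*s,.24],speed=.15);print("open",ctrl.get_opening(),ctrl.get_force())
ctrl.movep(H(0,0,.16),Q);ctrl.pause(.3)
C=ctrl.camera_params("wrist");p,d=ctrl.grab_frame("wrist");W=cloud(C,d);hsv=cv2.cvtColor(p,cv2.COLOR_RGB2HSV)
L=(W-[*O,0]);P=np.stack([L[...,:2]@XD,L[...,:2]@YD,L[...,2]],-1)
m=(d>0)&(abs(P[...,0])<.03)&(abs(P[...,1])<.05)&(P[...,2]>.12)&(P[...,2]<.2)
f=m&(hsv[...,1]<70)&(abs(P[...,0])<.025)
print(m.sum());g=m&(hsv[...,0]>22)&(hsv[...,0]<50)&(hsv[...,1]>90)
print("thread",g.sum(),P[g].min(0),P[g].max(0))
for sgn in(1,-1):
    k=f&(sgn*P[...,1]>.018)&(sgn*P[...,1]<.04);
    if k.sum(): print("flange",sgn,k.sum(),P[k].min(0).round(4),P[k].max(0).round(4),P[k].mean(0).round(4))
cv2.imwrite("pics/w4.png",p[:,:,::-1]);print(ctrl.get_t())
```

```text
False [0.60880182 0.19560525 0.09077082]
open 0.03358020449875794 [ 0.24191931 -0.12357808  0.91760158]
open 0.03352485686857053 [-0.31061817  0.40655866 -0.92156149]
8507
thread 3274 [-0.01619223 -0.01654238  0.155765  ] [0.01697499 0.02200083 0.17580729]
flange 1 2174 [-0.0213  0.0198  0.1365] [0.0219 0.0282 0.1809] [0.0004 0.027  0.164 ]
flange -1 145 [-0.019  -0.0291  0.1468] [ 0.0205 -0.0236  0.1804] [ 0.0008 -0.0262  0.1743]
15.9
```

View pics/w4.png

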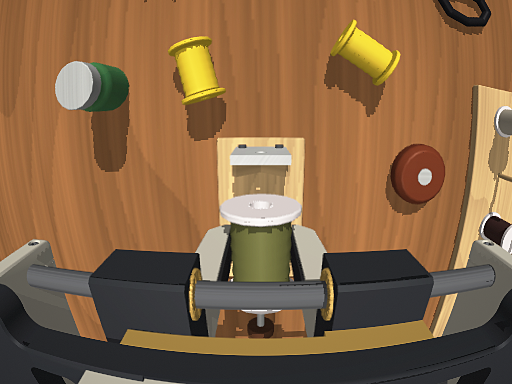

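The spool is held centrally, with its flange ends at holder y of about -29 and +28 mm. The picture shows it at (262,250), in line with the cradle below. Lowering it in.

Run:
```python
from h import *
ctrl.move_linear(H(0,0,.085),speed=.12)
print(ctrl.move_linear(H(0,0,.0515),speed=.03,threshold=6),ctrl.get_eef_pos(),ctrl.get_force())
ctrl.set_gripper(.052);print(ctrl.get_opening(),ctrl.get_force())
ctrl.move_linear(H(0,0,.16),speed=.15);ctrl.pause(.3)
C=ctrl.camera_params("wrist");p,d=ctrl.grab_frame("wrist");W=cloud(C,d);hsv=cv2.cvtColor(p,cv2.COLOR_RGB2HSV)
L=(W-[*O,0]);P=np.stack([L[...,:2]@XD,L[...,:2]@YD,L[...,2]],-1)
m=(d>0)&(abs(P[...,0])<.03)&(abs(P[...,1])<.033)
g=m&(hsv[...,0]>22)&(hsv[...,0]<50)&(hsv[...,1]>90)&(P[...,2]>.05)
print("thread",g.sum(),P[g].min(0),P[g].max(0),rect(P[g]))
f=m&(hsv[...,1]<70)&(P[...,2]>.055)
for sgn in(1,-1):
    k=f&(sgn*P[...,1]>.018)
    if k.sum(): print("flange",sgn,k.sum(),P[k].min(0).round(4),P[k].max(0).round(4),P[k].mean(0).round(4))
k=m&(P[...,2]>.07);print("top",rect(P[k]))
cv2.imwrite("pics/w5.png",p[:,:,::-1]);print(ctrl.get_t())
```

```text
True [ 0.57037014 -0.02343488  0.11792533] [-0.63269908  0.44700949  4.28772803]
0.05205159636753834 [0.07783484 0.33007722 0.22459245]
thread 1768 [-0.0270503  -0.02260887  0.05383691] [0.01659311 0.03270279 0.24617194] (array([-5.2,  5.1]), (42.8, 55.9), 0.98)
flange 1 14823 [-0.03   0.018  0.055] [0.03   0.033  0.2701] [-0.0003  0.0254  0.2495]
flange -1 627 [-0.0246 -0.033   0.055 ] [ 0.0251 -0.02    0.0738] [ 0.0002 -0.0285  0.065 ]
top (array([0. , 0.4]), (60.0, 65.1), 0.01)
19.425
```

View pics/w5.png

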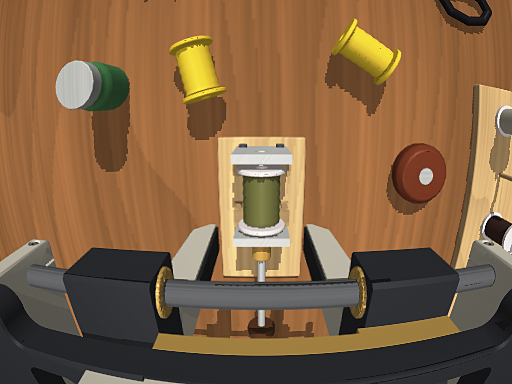

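The spool is lying in the cradle, at (261,200) in the picture, between the cheeks. The fingers are clear and the spindle is still back. Next I'll push the spindle home with closed fingers on the knob's outer face.

Run:
```python
from h import *
ctrl.movep(H(0,-.19,.15),Q);ctrl.set_gripper(0,10)
ctrl.move_linear(H(0,-.19,.05),speed=.12)
r=ctrl.move_linear(H(0,-.068,.05),speed=.04,threshold=14)
e=np.subtract(ctrl.get_eef_pos()[:2],O);print(r,e,ctrl.get_force());ctrl.pause(.3);print(ctrl.get_force())
e=ctrl.get_eef_pos();ctrl.move_linear([e[0]-.0005,e[1]-.03,e[2]],speed=.08)
ctrl.move_linear([e[0]-.0005,e[1]-.03,.24],speed=.15);ctrl.pause(.3);print(ctrl.get_force())
C=ctrl.camera_params("wrist");p,d=ctrl.grab_frame("wrist");W=cloud(C,d);L=(W-[*O,0]);P=np.stack([L[...,:2]@XD,L[...,:2]@YD,L[...,2]],-1)
m=(d>0)&(abs(P[...,0])<.02)&(abs(P[...,2]-.063)<.004)&(P[...,1]<-.055)&(P[...,1]>-.17);print("knob holder y",m.sum(),P[m].mean(0),"want -.067")
cv2.imwrite("pics/w6.png",p[:,:,::-1]);print(ctrl.get_t())
```

```text
True [-0.00129528 -0.0818453 ] [ 0.15948986 -6.39800983  1.61946089]
[ 0.00791272 -4.83649111  3.8245495 ]
[ 0.07350369 -0.102707    0.63978942]
knob holder y 414 [ 0.00024521 -0.06572316  0.06317811] want -.067
26.6583
```

View pics/w6.png

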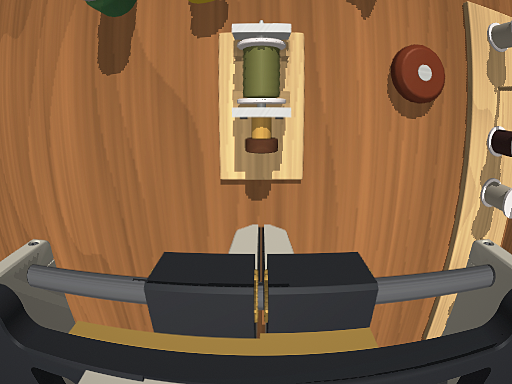

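The knob sits against the bush at (262,145), the tip shows beyond the far cheek at (262,22), and the spool is level between the cheeks. The arm is clear, so I'm handing in.

```bash
python3 -c "
from bench import ctrl
ctrl.finish_job();print(ctrl.get_t())"
```

```text
the job is handed in; nothing more can be done
the job is handed in; nothing more can be done
```

The medium spool is mounted and I handed the job in at about 26.7 s, well inside the 58 s limit; the hand-in itself gives no verdict.

- **Spindle back:** I hooked the knob from behind and drew it to the stop. The knob measured at holder y of about -152 mm, a joint value of about 0.001.
- **Spool placed:** I gripped the medium spool by its thread and set it in the cradle. It was centred to within about 1 mm along the spindle before lowering. The picture after release showed it lying between the cheeks with the fingers clear. My masks for that last view also caught background, so the cradle seating rests on the picture, not on a clean measurement.
- **Spindle home:** I pushed with closed fingers until contact stopped the motion. The knob measured at -65.7 mm against the ideal -67 mm, within camera tolerance. The picture shows it on the bush with the tip through the far cheek.

The arm was lifted clear at the end, with less than 1 N on the tool. The tape case looked undisturbed, but I did not re-measure the other loose things at the end. No contact showed in the force readings near them.

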